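Scoop ice for the thermometer check

ROBOT

A 6-joint arm with a two-finger parallel gripper is mounted at the origin on a cart in front of the work surface, level with it; the furniture and walls round the work are solid. World frame = base frame: x ahead of the robot, y to its left, z up, the work surface at z = 0. Lengths are in m, angles in rad, forces in N, time in s.
With the tool pointing down it reaches from about 0.25 to 0.725 m from the base axis. Payload 9.7 kg.
Tool frame: the origin (TCP) lies at the very end of the fingers, on their centre line; the grasp point (between the pads) lies 19 mm behind it; z points along the fingers, y is the direction in which the jaws open and shut (so a half turn about z gives the same grasp; the last joint's range is limited). The gripper opens to 85 mm and grips with 20 to 120 N. Pads are 22 mm wide; open, the fingers measure 114 mm over their backs; the gripper's body (76 mm by 85 mm) begins 54 mm behind the grasp point. The pads swing forward as they close: fully open they stand 13 mm farther back than shut.
Start: joints at [0, 0.087, 0.176, 1.66, 0, 1.571], TCP at [0.55, -0, 0.231] pointing down, gripper open.
Joint ranges: [-3.13, 3.13], [-0.85, 1.81], [-1.15, 1.24], [-2.2, 2.28], [-1.44, 1.52], [-3.14, 3.14]. Speed limits (rad/s): [2.22, 2.22, 2.57, 3.14, 3.14, 3.14].

INTERFACE

Orientations are given as a rotation vector (axis times angle).
In Python, from plant import env gives the robot as it stands.
- The arm moves only by the tool jog_arm, never from a script. Its argument "rows" is a list of rows, each an object of numbers: "dx", "dy", "dz": the shift along the tool's x, y, z in cm; "roll": the turn about the tool's z in degrees. A call has 1 to 20 rows; each row is the pose to reach, as a shift and turn from the pose measured when the call began, along the tool's axes at that moment; what a row does not reach only later rows make up. A row lasts 1/8 s, in which the tool goes at most 62.5 mm and 10.7 degrees, less where a joint would pass 70% of its speed; a pose out of reach is approached as far as the arm can. A call with a gripper value outside its range is refused whole. "jaw" is the opening, from -1 (shut) to 1 (fully open), so that 0 is half open, set as the call begins (left out, the last holds). The fingers move at their own pace and stop on an object; "newtons" is the grip in N (left out, the last holds). Time passes only in rows, so rows that repeat a pose let the fingers close. It gives the time, the measured TCP pose, the force and the opening at its end, in the units of the state.
- env.get_obs(): the state, without advancing time (a new reading comes with each control period).
- env.read_camera(name): name is "scene" or "side" or "wrist"; returns the picture (480x640x3 uint8, red, green, blue); there is no depth.
- env.camera_info(name): a dict with "K" (3x3 intrinsics, pixels), "xyz" and "orientation" of the camera in the world. Camera axes: x right, y down, z forward; pixel columns grow to the right and rows downward; lengths in m; the calibration is good to about 2 mm. A picture is of the moment at which its call begins: read the wrist's pose just before it. camera_info takes no time and is no camera call; for the wrist camera it gives the pose at the moment of the call.
- env.close_job(): hands the job in, once; it reports no verdict.
The state is a dict: "time": time; "qpos": joint angles; "qvel": joint speeds; "effort": joint torques, N m; "tool_pos": TCP position; "ee_rot": TCP orientation; "wrist_force": force on the tool from outside, world axes, zero at the start; "moment": the same for the moment, N m; "grip_width": finger opening in m.
Only numpy, scipy, OpenCV 4.12 (cv2) and the standard library are available. Lean on these libraries where they do the work, as an engineer would, in place of code of your own. Each camera call takes 0.05 s, during which the arm holds its last target. There are 200 camera calls.

TASK

The probe thermometer is due for its ice-point check: with the ice scoop, bring at least four ice cubes from the steel pan into the round steel pot, then stand the scoop upright back in the middle of its blue plate, empty. Do not touch the ice with the fingers, leave every cube either in the pan or in the pot, and leave the thermometer, the yellow-capped spice jar and the cream-coloured cup where they are.

Things in the scene. Friction and masses are not known exactly. Their poses are not given: they have to be found in the camera images.
- ice_pan: Steel pan with the ice, fixed, open at the top. Outside 213 x 128 mm at the rim, 65 mm high; inside 195 x 106 mm at the floor, 203 x 114 mm at the mouth; floor 3 mm thick. Origin: centre of its underside; x along its length, away from the robot, z up. At first the ice lies one layer deep in the far (+x) half; about 100 mm of floor at the near end are free for setting the scoop down behind the ice.
- scoop_grip (a point): Ice scoop, loose, 0.22 kg: the middle of its black grip, a level bar with flat sides, 80 mm long (along the scoop's x), 24 mm wide, 24 mm high. It is 100 mm above the bowl's underside, 85 mm behind the bowl's centre and 130 mm behind the lip, so a gripper holding it from above stays over the pan's rim. x points to the lip, z up.
- scoop: The same scoop. Origin: centre of the bowl's flat underside; x points to the open front lip, z up. Aluminium bowl 90 mm long (lip at x = +45 mm), 84 mm wide outside, 80 inside, floor 2 mm, bevelled to a thin edge at the lip; sides 52 mm high at the closed back, 16 mm near the lip. Ice slides on it from about 5 degrees of tilt. Pushing the lip under the ice takes up to 25 N.
- pot: Round stainless pot, open at the top, fixed to the worktop: 153 mm across the rim, mouth 144 mm inside, 80 mm high, floor 4 mm thick. Origin: centre of its underside.
- plate: Round blue side plate, fixed to the worktop, 172 mm across, rim 11 mm high; its flat floor is 136 mm across and lies 6 mm above the worktop. Origin: centre of its underside. The scoop stands on it at the start. Plate and pot may change places, left or right of the pan.
- ice_1_mid (a point): Ice cube 1 of 8: clear pale-blue cube of 26 mm with well rounded edges (about 5 mm), 16 g, slippery; this point is its centre. It may turn over any way.
- ice_2_mid (a point): Ice cube 2 of 8: clear pale-blue cube of 26 mm with well rounded edges (about 5 mm), 16 g, slippery; this point is its centre. It may turn over any way.
- ice_3_mid (a point): Ice cube 3 of 8: clear pale-blue cube of 26 mm with well rounded edges (about 5 mm), 16 g, slippery; this point is its centre. It may turn over any way.
- ice_4_mid (a point): Ice cube 4 of 8: clear pale-blue cube of 26 mm with well rounded edges (about 5 mm), 16 g, slippery; this point is its centre. It may turn over any way.
- ice_5_mid (a point): Ice cube 5 of 8: clear pale-blue cube of 26 mm with well rounded edges (about 5 mm), 16 g, slippery; this point is its centre. It may turn over any way.
- ice_6_mid (a point): Ice cube 6 of 8: clear pale-blue cube of 26 mm with well rounded edges (about 5 mm), 16 g, slippery; this point is its centre. It may turn over any way.
- ice_7_mid (a point): Ice cube 7 of 8: clear pale-blue cube of 26 mm with well rounded edges (about 5 mm), 16 g, slippery; this point is its centre. It may turn over any way.
- ice_8_mid (a point): Ice cube 8 of 8: clear pale-blue cube of 26 mm with well rounded edges (about 5 mm), 16 g, slippery; this point is its centre. It may turn over any way.
- thermometer: Bystander: dial probe thermometer lying flat on the worktop, 179 x 45 x 12 mm. Origin: centre of its underside.
- spice_jar: Bystander: spice jar with a yellow cap, 45 mm wide, 100 mm high, standing. Origin: centre of its underside.
- garlic_cup: Bystander: lidded cream-coloured deli cup, 66 mm wide, 60 mm high, standing. Origin: centre of its underside.
Not all that is in view belongs to the job. Leave any green or pink look-alike of the part that bears ice_4_mid alone.

How it is judged:
By the outcome, as a careful person would: the job done as asked, in the order asked, and still so for the second after the job is handed in, with the robot touching nothing.
It also fails if it takes over 67 s, if anything falls off the work surface, if the arm or the gripper's body presses on something with over 40 N, if the wrist force passes 120 N, or if a joint passes its speed limit or range.

## Working session

There is one attempt and no reset: what is moved stays moved. The work goes in short steps, Python scripts to look and compute and a tool call to move; the robot and the scene stay as the last step left them, time stands still between calls to the robot, and variables do not carry over. Pictures are saved under pics/ and viewed, about 8 in all and at most 12, crops included, and the job is handed in when it is done.

Besides the shell and the picture viewer there is one more tool, called after ">>>" by a JSON object that holds its "fn" and its "kwargs", one argument or row to a line. jog_arm: Moves the arm, as the interface text tells. Its arguments: {"type":"object","properties":{"rows":{"type":"array","items":{"type":"object","properties":{"dx":{"type":"number"},"dy":{"type":"number"},"dz":{"type":"number"},"roll":{"type":"number"}}}},"jaw":{"type":"number"},"newtons":{"type":"number"}},"required":["rows"]}

```bash
ls; mkdir -p pics
cat > h.py <<'E'
import numpy as np, cv2
from scipy.spatial.transform import Rotation as R
from plant import env
def cam(n):
    i=env.camera_info(n); o=np.array(i["orientation"],float)
    M=R.from_rotvec(o).as_matrix() if o.shape==(3,) else (o if o.shape==(3,3) else R.from_quat(o).as_matrix())
    return np.array(i["K"]),np.array(i["xyz"]),M
def ray(c,uv,z):
    K,p,M=c; d=M@np.linalg.inv(K)@np.array([uv[0],uv[1],1.]); return p+d*(z-p[2])/d[2]
def proj(c,X):
    K,p,M=c; q=K@(M.T@(np.array(X)-p)); return q[:2]/q[2]
def shot(n,name):
    c=cam(n); im=env.read_camera(n); cv2.imwrite(f"pics/{name}.png",im[:,:,::-1]); return c,im
E
python3 - <<'E'
from h import *
for n in ("scene","side","wrist"):
    c,im=shot(n,n+"0"); print(n,env.camera_info(n))
o=env.get_obs(); print({k:np.round(v,3) for k,v in o.items()})
E
```

```text
pics
scene {'K': array([[497.15598496,   0.        , 325.24572333],
       [  0.        , 497.15598496, 241.59947555],
       [  0.        ,   0.        ,   1.        ]]), 'xyz': array([0.17095471, 0.79102335, 0.87514286]), 'orientation': array([-0.6605568 ,  2.66170993, -1.08688155])}
side {'K': array([[542.65304731,   0.        , 315.88816444],
       [  0.        , 542.65304731, 253.16443763],
       [  0.        ,   0.        ,   1.        ]]), 'xyz': array([ 0.12367924, -0.89022396,  0.68286826]), 'orientation': array([-2.0466543 ,  0.37508872, -0.2448147 ])}
wrist {'K': array([[335.25828454,   0.        , 321.14556916],
       [  0.        , 335.25828454, 241.2703327 ],
       [  0.        ,   0.        ,   1.        ]]), 'xyz': array([0.54949516, 0.07028479, 0.37367493]), 'orientation': array([ 2.86234938e+00, -3.55705379e-04, -3.51064523e-04])}
{'time': np.float64(0.15), 'qpos': array([-0.   ,  0.087,  0.175,  1.66 , -0.   ,  1.571]), 'qvel': array([-0.002, -0.003,  0.003, -0.002, -0.001, -0.001]), 'effort': array([-3.0000e-03, -5.2076e+01,  4.6504e+01,  1.4000e-02, -0.0000e+00,
       -0.0000e+00]), 'tool_pos': array([ 0.55 , -0.   ,  0.231]), 'ee_rot': array([-2.221e+00, -2.221e+00,  1.000e-03]), 'wrist_force': array([ 0.159, -0.011, -0.428]), 'moment': array([ 0.042,  0.011, -0.016]), 'grip_width': np.float64(0.086)}
```

View pics/scene0.png

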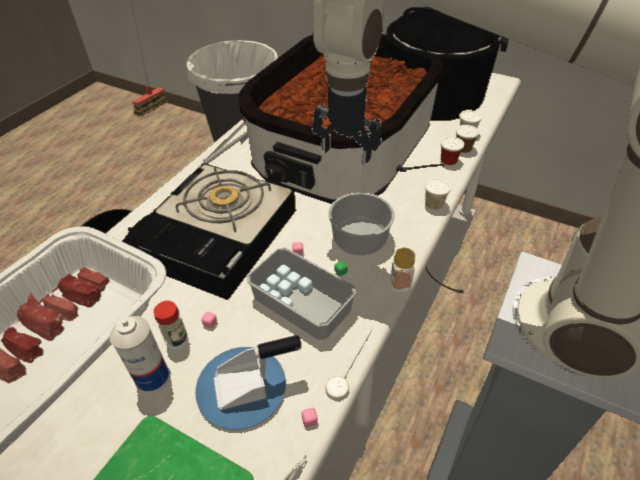

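View pics/side0.png

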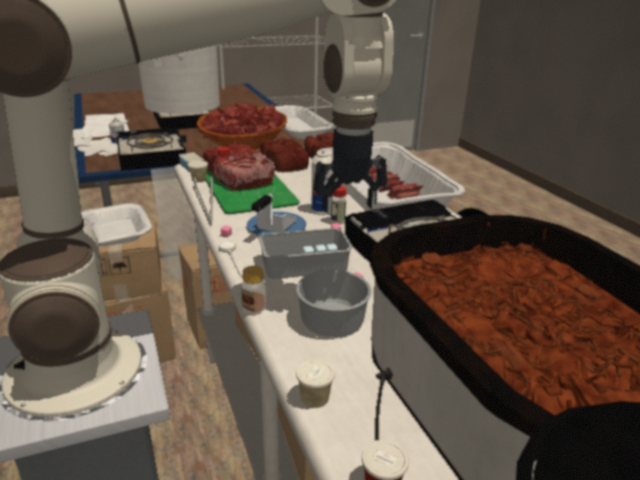

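View pics/wrist0.png

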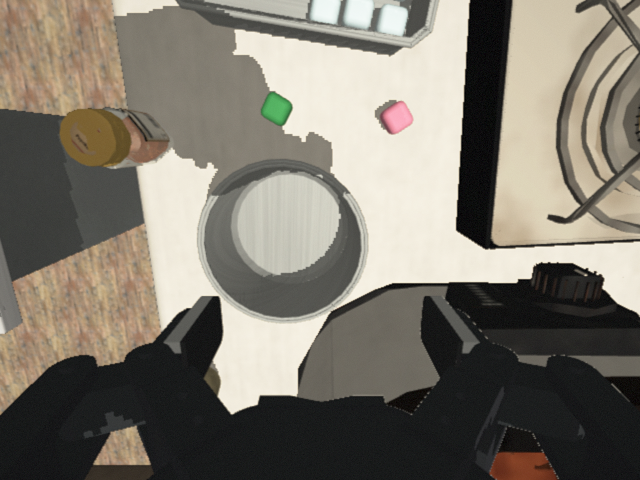

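Run:
```python
from h import *
c=cam("scene"); im=cv2.imread("pics/scene0.png")
hsv=cv2.cvtColor(im,cv2.COLOR_BGR2HSV)
m=cv2.inRange(hsv,(95,100,40),(125,255,255)); m[:330]=0;m[:,:190]=0
n,l,s,ce=cv2.connectedComponentsWithStats(m); k=1+np.argmax(s[1:,4]); 
pts=cv2.findContours((l==k).astype(np.uint8),0,1)[0]
pts=cv2.convexHull(np.vstack(pts)).reshape(-1,2)
w=np.array([ray(c,p,.011)[:2] for p in pts]); print("plate",s[k],cv2.minEnclosingCircle(w.astype(np.float32)))
g=cv2.inRange(hsv,(0,0,0),(180,255,60)); g[:330]=0;g[360:]=0;g[:,:255]=0;g[:,305:]=0
n,l,s,ce=cv2.connectedComponentsWithStats(g);k=1+np.argmax(s[1:,4]);ys,xs=np.where(l==k)
r=cv2.minAreaRect(np.c_[xs,ys].astype(np.float32)); print("grip",r,[ray(c,p,.106)for p in cv2.boxPoints(r)],ray(c,r[0],.106))
# pan rim corners by eye, pot rim extremes
for p in [(266,250),(354,293),(248,275),(328,333)]: print("pan",p,ray(c,p,.065))
for p in [(329,210),(394,210),(361,194),(361,229)]: print("pot",p,ray(c,p,.08))
for p in [(337,387),(370,330),(403,252),(437,185)]: print(p,ray(c,p,.02))
```

```text
plate [ 197  349   85   79 1821] ((0.5391249656677246, 0.4572784900665283), 0.08305497467517853)
grip ((279.2353210449219, 346.9411926269531), (14.067066192626953, 42.6862678527832), 75.96376037597656) [array([0.51873602, 0.41477547, 0.106     ]), array([0.46375296, 0.36086368, 0.106     ]), array([0.44373144, 0.38305806, 0.106     ]), array([0.49782152, 0.4354309 , 0.106     ])] [0.48111606 0.398867   0.106     ]
pan (266, 250) [0.65790091 0.17587777 0.065     ]
pan (354, 293) [0.42889608 0.19498257 0.065     ]
pan (248, 275) [0.65183609 0.25635798 0.065     ]
pan (328, 333) [0.43057701 0.30723871 0.065     ]
pot (329, 210) [0.58705473 0.00579192 0.08      ]
pot (394, 210) [ 0.44931823 -0.0660204   0.08      ]
pot (361, 194) [ 0.54443429 -0.08327702  0.08      ]
pot (361, 229) [0.4913404  0.02963452 0.08      ]
(337, 387) [0.37392125 0.37880205 0.02      ]
(370, 330) [0.37213409 0.23377131 0.02      ]
(403, 252) [ 0.39443189 -0.00291868  0.02      ]
(437, 185) [ 0.40617208 -0.2784906   0.02      ]
```

>>> {"fn": "jog_arm", "kwargs": {
  "rows": [
    {"dx": 6,"dy": -2,"dz": -3,"roll": -10},
    {"dx": 12,"dy": -5,"dz": -6,"roll": -20},
    {"dx": 18,"dy": -8,"dz": -9,"roll": -30},
    {"dx": 22,"dy": -10,"dz": -10,"roll": -40},
    {"dx": 22,"dy": -11,"dz": -10,"roll": -50},
    {"dx": 22,"dy": -12,"dz": -10,"roll": -60},
    {"dx": 22,"dy": -12,"dz": -10,"roll": -70},
    {"dx": 22,"dy": -12,"dz": -10,"roll": -80},
    {"dx": 22,"dy": -12,"dz": -10,"roll": -90},
    {"dx": 22,"dy": -12,"dz": -10,"roll": -90},
    {"dx": 22,"dy": -12,"dz": -10,"roll": -90}
  ]
}}

```text
time: 1.52
tool_pos: [0.4299, 0.22, 0.3308]
ee_rot: [-0.006, -3.14, 0.0]
wrist_force: [-0.5, 0.5, -0.1]
grip_width: 0.0852
```

Run:
```python
from h import *
c,im=shot("wrist","w1"); np.savez("w1c.npz",K=c[0],p=c[1],M=c[2])
o=env.get_obs(); print({k:np.round(v,3) for k,v in o.items() if k in("time","qpos","tool_pos","ee_rot")})
```

```text
{'time': np.float64(1.575), 'qpos': array([ 0.473, -0.011,  0.273,  1.856,  0.   ,  0.476]), 'tool_pos': array([0.43 , 0.22 , 0.331]), 'ee_rot': array([-0.005, -3.14 ,  0.   ])}
```

View pics/w1.png

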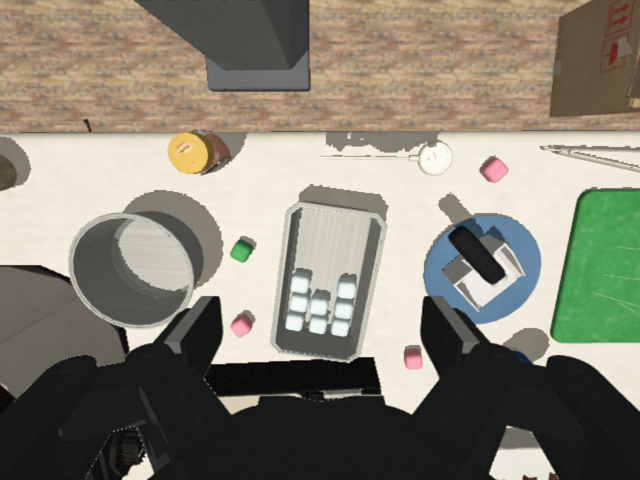

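Run:
```python
from h import *
z=np.load("w1c.npz"); c=(z["K"],z["p"],z["M"])
im=cv2.imread("pics/w1.png"); hsv=cv2.cvtColor(im,cv2.COLOR_BGR2HSV)
P=[ray(c,p,.065)[:2] for p in [(288,205),(386,213),(358,361),(271,353)]]
print("pan",np.round(P,3),np.round(np.mean(P,0),4))
for a,b in((0,1),(1,2),(2,3),(3,0)): print(np.linalg.norm(P[a]-P[b]), np.degrees(np.arctan2(*(P[b]-P[a])[::-1])))
# pot rim extremes
E=np.array([ray(c,p,.08)[:2] for p in [(69,268),(194,275),(132,213),(132,328)]]);print("pot",E.round(3),cv2.minEnclosingCircle(E.astype(np.float32)))
c0=None
m=cv2.inRange(hsv,(95,100,40),(125,255,255)); m[:200]=0;m[335:]=0;m[:,:410]=0;m[:,550:]=0
pts=cv2.convexHull(np.vstack(cv2.findContours(m,0,1)[0])).reshape(-1,2)
w=np.array([ray(c,p,.011)[:2] for p in pts]); print("plate",cv2.minEnclosingCircle(w.astype(np.float32)))
g=cv2.inRange(hsv,(0,0,0),(180,255,45)); g[:215]=0;g[290:]=0;g[:,:440]=0;g[:,515:]=0
n,l,s,_=cv2.connectedComponentsWithStats(g);k=1+np.argmax(s[1:,4]);ys,xs=np.where(l==k)
r=cv2.minAreaRect(np.c_[xs,ys].astype(np.float32));b=np.array([ray(c,p,.112)[:2] for p in cv2.boxPoints(r)])
print("grip",r,b.round(4),b.mean(0))
i=cv2.inRange(hsv,(85,8,180),(120,90,255)); i[:262]=0;i[338:]=0;i[:,:280]=0;i[:,362:]=0
ys,xs=np.where(i); 
for p in [(xs.min(),300),(xs.max(),300),(320,ys.min()),(320,ys.max())]: print("ice ext",p,ray(c,p,.029))
for p in [(302,276),(298,298),(295,319),(320,297),(318,322),(346,281),(344,303),(341,325)]: print("ice",ray(c,p,.029).round(3))
for p in [(434,156),(190,152)]: print(ray(c,p,.05).round(3))
```

```text
pan [[0.43  0.18 ]
 [0.441 0.301]
 [0.653 0.271]
 [0.639 0.149]] [0.5408 0.2252]
0.12150670964803553 85.0429129841337
0.2142692308504869 -7.8117477477891395
0.12307818880591313 -96.3045530662896
0.2114618107737247 171.73313712287475
pot [[ 0.506 -0.095]
 [ 0.516  0.06 ]
 [ 0.436 -0.005]
 [ 0.59  -0.03 ]] ((0.5134441256523132, -0.01763763278722763), 0.07808829098939896)
plate ((0.5395817160606384, 0.4561896026134491), 0.08423180878162384)
grip ((476.3248596191406, 254.45175170898438), (66.80291748046875, 21.763845443725586), 49.08561706542969) [[0.4581 0.36  ]
 [0.4419 0.3766]
 [0.5017 0.4337]
 [0.5194 0.4171]] [0.48029801 0.39686683]Traceback (most recent call last):
  File "<stdin>", line 19, in <module>
    return umr_minimum(a, axis, None, out, keepdims, initial, where)
ValueError: zero-size array to reduction operation minimum which has no identity
```

>>> {"fn": "jog_arm", "kwargs": {
  "rows": [
    {"dx": -2,"dy": 5,"dz": 0,"roll": -10},
    {"dx": -3,"dy": 10,"dz": 3,"roll": -20},
    {"dx": -4,"dy": 14,"dz": 6,"roll": -30},
    {"dx": -5,"dy": 17.7,"dz": 9,"roll": -40},
    {"dx": -5,"dy": 17.7,"dz": 12,"roll": -44},
    {"dx": -5,"dy": 17.7,"dz": 15,"roll": -44},
    {"dx": -5,"dy": 17.7,"dz": 18,"roll": -44},
    {"dx": -5,"dy": 17.7,"dz": 21,"roll": -44},
    {"dx": -5,"dy": 17.7,"dz": 23,"roll": -44},
    {"dx": -5,"dy": 17.7,"dz": 24.4,"roll": -44},
    {"dx": -5,"dy": 17.7,"dz": 24.4,"roll": -44}
  ]
}}

```text
time: 2.95
tool_pos: [0.4798, 0.3965, 0.0858]
ee_rot: [1.17, -2.913, 0.0]
wrist_force: [-0.2, 0.7, 0.7]
grip_width: 0.0855
```

Run:
```python
from h import *
z=np.load("w1c.npz"); c=(z["K"],z["p"],z["M"])
a=np.radians(-7.5);Rp=np.array([[np.cos(a),np.sin(a)],[-np.sin(a),np.cos(a)]])
for p in [(302,276),(298,298),(295,319),(320,297),(318,322),(346,281),(344,303),(341,325)]: print("ice in pan",(Rp@(ray(c,p,.029)[:2]-[.541,.225])).round(3))
o=env.get_obs(); print(o["tool_pos"],o["ee_rot"],o["qpos"],o["wrist_force"])
c,im=shot("scene","s2"); cv2.imwrite("pics/s2c.png",cv2.resize(im[300:440,180:360,::-1],None,fx=4,fy=4))
```

```text
ice in pan [ 0.002 -0.032]
ice in pan [ 0.036 -0.034]
ice in pan [ 0.071 -0.035]
ice in pan [ 0.031 -0.003]
ice in pan [ 0.071 -0.001]
ice in pan [0.001 0.031]
ice in pan [0.036 0.033]
ice in pan [0.072 0.034]
[0.47983155 0.39647297 0.08581805] [ 1.16974748e+00 -2.91279170e+00  1.99000503e-04] [ 6.90238917e-01  2.55194869e-01  8.67679416e-02  1.40497785e+00
  6.97779043e-04 -7.35143006e-02] [-0.15828017  0.71387852  0.73214666]
```

View pics/s2c.png

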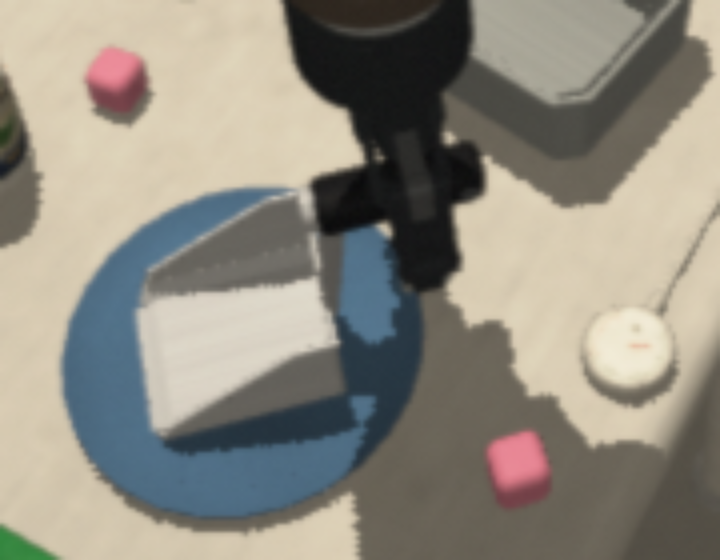

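>>> {"fn": "jog_arm", "kwargs": {
  "rows": [
    {"dz": 0},
    {"dz": 0},
    {"dz": 0},
    {"dz": 0},
    {"dz": 0},
    {"dz": 0},
    {"dz": -2},
    {"dz": -4},
    {"dz": -7},
    {"dz": -10},
    {"dz": -13},
    {"dz": -13}
  ],
  "jaw": -1,
  "newtons": 115
}}

```text
schema error: expected keys dx, dy, dz, roll
```

Run:
```python
from h import *
z=np.load("w1c.npz"); c=(z["K"],z["p"],z["M"])
im=cv2.imread("pics/w1.png"); f=6; x0,y0=260,195
v=cv2.resize(im[y0:y0+100*175//100,x0:x0+135],None,fx=4.4,fy=3.4*1,interpolation=cv2.INTER_CUBIC)
a=np.radians(-7.5)
def W(x,y,z): return (.541+x*np.cos(a)-y*np.sin(a),.225+x*np.sin(a)+y*np.cos(a),z)
def px(P): q=proj(c,P)-[x0,y0]; return tuple((q*[4.4,3.4]).astype(int))
def poly(L,col):
    cv2.polylines(v,[np.array([px(W(*p)) for p in L])],True,col,1)
for (l,w,z_,col) in((.0975,.053,.003,(0,0,255)),(.1065,.064,.065,(0,255,0))): poly([(-l,-w,z_),(l,-w,z_),(l,w,z_),(-l,w,z_)],col)
for x in(-.013,0,.026,.052): cv2.line(v,px(W(x,-.05,.029)),px(W(x,.05,.029)),(255,0,255),1)
for y in (-.041,0,.041): cv2.line(v,px(W(-.05,y,.029)),px(W(.09,y,.029)),(255,100,0),1)
cv2.imwrite("pics/ov.png",v); print(v.shape); o=env.get_obs(); print(o["tool_pos"],o["grip_width"],o["wrist_force"],o["moment"],o["time"])
```

```text
(595, 594, 3)
[0.48020848 0.39676846 0.08686299] 0.08520061495608676 [ 0.45152832 -0.64329491 -0.6239651 ] [-0.01282772  0.02820052  0.02515836] 3.0
```

View pics/ov.png

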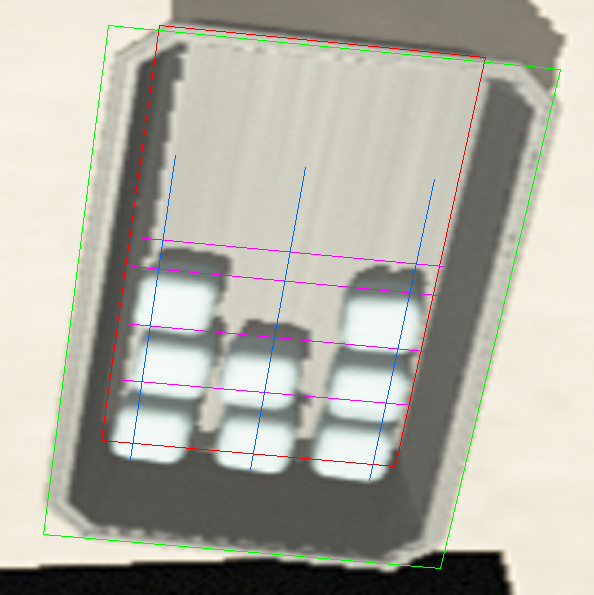

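>>> {"fn": "jog_arm", "kwargs": {
  "rows": [
    {"dx": 0,"dy": 0,"dz": 0,"roll": 0},
    {"dx": 0,"dy": 0,"dz": 0,"roll": 0},
    {"dx": 0,"dy": 0,"dz": 0,"roll": 0},
    {"dx": 0,"dy": 0,"dz": 0,"roll": 0},
    {"dx": 0,"dy": 0,"dz": 0,"roll": 0},
    {"dx": 0,"dy": 0,"dz": 0,"roll": 0},
    {"dx": 0,"dy": 0,"dz": -2,"roll": 0},
    {"dx": 0,"dy": 0,"dz": -4,"roll": 0},
    {"dx": 0,"dy": 0,"dz": -7,"roll": 0},
    {"dx": 0,"dy": 0,"dz": -10,"roll": 0},
    {"dx": 0,"dy": 0,"dz": -10,"roll": 0}
  ],
  "jaw": -1,
  "newtons": 115
}}

```text
time: 4.38
tool_pos: [0.4811, 0.3974, 0.1886]
ee_rot: [-1.17, 2.913, 0.002]
wrist_force: [1.1, 0.3, -2.6]
grip_width: 0.0225
```

Run:
```python
from h import *
o=env.get_obs(); print(o["tool_pos"],o["ee_rot"],o["grip_width"],o["wrist_force"],o["moment"],o["time"])
c,im=shot("scene","s3"); c2,im2=shot("side","d3")
im=im[...,::-1]; im2=im2[...,::-1]
v=np.hstack([cv2.resize(im[250:430,160:360],(400,360)),cv2.resize(im2[150:270,210:344],(400,360))]); cv2.imwrite("pics/v3.png",v)
```

```text
[0.48109219 0.39738268 0.18856455] [-1.17037951e+00  2.91342212e+00  2.02667943e-03] 0.0225168894881402 [ 1.10295442  0.30521145 -2.56922224] [-0.04433063  0.11787083 -0.02821129] 4.375
```

View pics/v3.png

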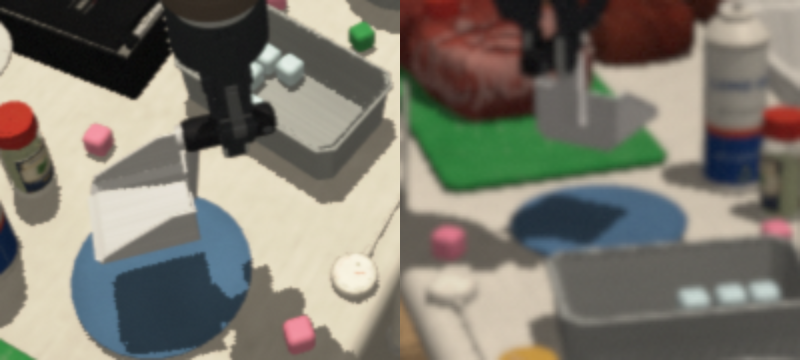

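>>> {"fn": "jog_arm", "kwargs": {
  "rows": [
    {"dx": 2,"dy": -0.8,"dz": 0,"roll": 8},
    {"dx": 5,"dy": -2,"dz": 0,"roll": 17},
    {"dx": 8,"dy": -3.1,"dz": 0,"roll": 26},
    {"dx": 11,"dy": -4.2,"dz": 0,"roll": 35},
    {"dx": 14,"dy": -5.4,"dz": 0,"roll": 44},
    {"dx": 16.2,"dy": -6.2,"dz": 0,"roll": 51.3},
    {"dx": 16.2,"dy": -6.2,"dz": 0,"roll": 51.3},
    {"dx": 16.2,"dy": -6.2,"dz": 2,"roll": 51.3},
    {"dx": 16.2,"dy": -6.2,"dz": 4,"roll": 51.3},
    {"dx": 16.2,"dy": -6.2,"dz": 5,"roll": 51.3},
    {"dx": 16.2,"dy": -6.2,"dz": 6,"roll": 51.3},
    {"dx": 16.2,"dy": -6.2,"dz": 7,"roll": 51.3},
    {"dx": 16.2,"dy": -6.2,"dz": 8,"roll": 51.3},
    {"dx": 16.2,"dy": -6.2,"dz": 9,"roll": 51.3},
    {"dx": 16.2,"dy": -6.2,"dz": 9.7,"roll": 51.3},
    {"dx": 16.2,"dy": -6.2,"dz": 10.1,"roll": 51.3},
    {"dx": 16.2,"dy": -6.2,"dz": 10.4,"roll": 51.3},
    {"dx": 16.2,"dy": -6.2,"dz": 10.6,"roll": 51.3}
  ]
}}

```text
time: 6.72
tool_pos: [0.4063, 0.2399, 0.0842]
ee_rot: [0.206, 3.134, 0.001]
wrist_force: [-17.9, -9.3, 46.8]
grip_width: 0.0223
```

Run:
```python
from h import *
o=env.get_obs(); print(o["tool_pos"],o["ee_rot"],o["grip_width"],o["wrist_force"],o["moment"],o["time"])
c,im=shot("scene","s4"); c2,im2=shot("side","d4")
im=im[...,::-1]; im2=im2[...,::-1]
v=np.hstack([cv2.resize(im[230:350,220:360],(400,343)),cv2.resize(im2[170:290,230:370],(400,343))]); cv2.imwrite("pics/v4.png",v)
```

```text
[0.4062565  0.2399155  0.08423782] [2.06219965e-01 3.13403632e+00 1.11049953e-03] 0.022299451424701713 [-17.9256729   -9.34839041  46.81297483] [-2.26148471  3.37749671 -0.07078967] 6.725
```

View pics/v4.png

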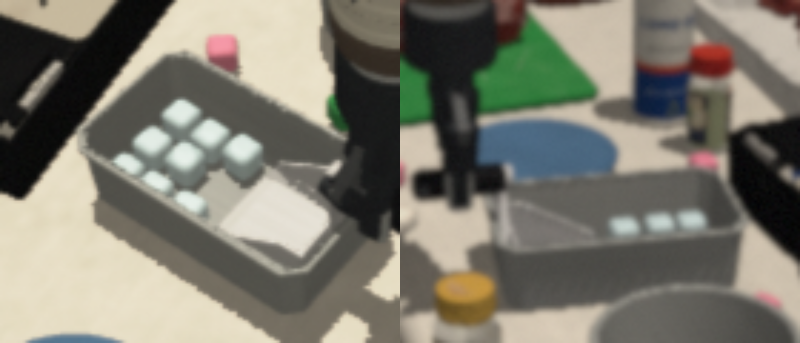

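>>> {"fn": "jog_arm", "kwargs": {
  "rows": [
    {"dx": -0.2,"dy": -0.1,"dz": 0.02,"roll": 0},
    {"dx": -0.5,"dy": -0.3,"dz": 0.02,"roll": 0},
    {"dx": -0.9,"dy": -0.5,"dz": 0.02,"roll": 0},
    {"dx": -1.3,"dy": -0.5,"dz": 0.02,"roll": 0},
    {"dx": -1.7,"dy": -0.5,"dz": 0.02,"roll": 0},
    {"dx": -2.1,"dy": -0.3,"dz": 0.02,"roll": 0},
    {"dx": -2.5,"dy": 0,"dz": 0.02,"roll": 0},
    {"dx": -2.9,"dy": 0.3,"dz": 0.02,"roll": 0},
    {"dx": -3.3,"dy": 0.6,"dz": 0.02,"roll": 0},
    {"dx": -3.7,"dy": 0.8,"dz": 0.02,"roll": 0},
    {"dx": -4.1,"dy": 0.6,"dz": 0.02,"roll": 0},
    {"dx": -4.5,"dy": 0.3,"dz": 0.02,"roll": 0},
    {"dx": -4.9,"dy": 0,"dz": 0.02,"roll": 0},
    {"dx": -5.3,"dy": -0.3,"dz": 0.02,"roll": 0},
    {"dx": -5.7,"dy": -0.5,"dz": 0.02,"roll": 0},
    {"dx": -6.1,"dy": -0.2,"dz": 0.02,"roll": 0},
    {"dx": -6.5,"dy": 0.2,"dz": 0.02,"roll": 0},
    {"dx": -6.9,"dy": 0.6,"dz": 0.02,"roll": 0},
    {"dx": -7.3,"dy": 0.3,"dz": 0.02,"roll": 0},
    {"dx": -7.7,"dy": 0,"dz": 0.02,"roll": 0}
  ]
}}

```text
time: 9.32
tool_pos: [0.4825, 0.2307, 0.0846]
ee_rot: [0.205, 3.135, 0.005]
wrist_force: [-4.5, 4.6, 5.3]
grip_width: 0.0223
```

Run:
```python
from h import *
o=env.get_obs(); print(o["tool_pos"],o["ee_rot"],o["grip_width"],o["wrist_force"],o["moment"],o["time"])
c,im=shot("scene","s5"); c2,im2=shot("side","d5")
im=im[...,::-1]; im2=im2[...,::-1]
v=np.hstack([cv2.resize(im[230:350,220:360],(400,343)),cv2.resize(im2[170:290,230:370],(400,343))]); cv2.imwrite("pics/v5.png",v)
```

```text
[0.4825179  0.23066293 0.08456343] [0.20458453 3.13465722 0.0045673 ] 0.02231677575128242 [-4.54747394  4.62365455  5.27279095] [0.95796383 0.89704542 0.21097523] 9.325
```

View pics/v5.png

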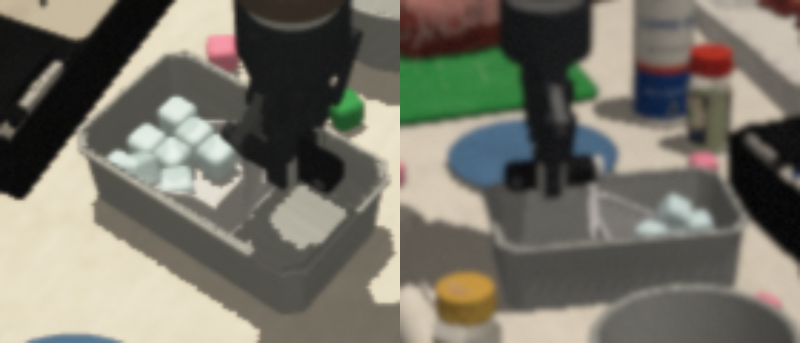

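>>> {"fn": "jog_arm", "kwargs": {
  "rows": [
    {"dx": -0.4,"dy": -0.2,"dz": 0.02,"roll": 0},
    {"dx": -0.8,"dy": -0.3,"dz": 0.02,"roll": 0},
    {"dx": -1.2,"dy": 0,"dz": 0.02,"roll": 0},
    {"dx": -1.5,"dy": 0.3,"dz": 0.02,"roll": 0},
    {"dx": -1.8,"dy": 0.1,"dz": 0.02,"roll": 0},
    {"dx": -2.1,"dy": 0,"dz": 0.02,"roll": 0},
    {"dx": -2.3,"dy": 0,"dz": 0.02,"roll": 0},
    {"dx": -2.3,"dy": 0,"dz": 0.02,"roll": 0}
  ]
}}

```text
time: 10.42
tool_pos: [0.5049, 0.2277, 0.0846]
ee_rot: [-0.205, -3.134, -0.005]
wrist_force: [-8.3, 2.4, 7.2]
grip_width: 0.0222
```

Run:
```python
from h import *
o=env.get_obs(); print(o["tool_pos"],o["ee_rot"],o["grip_width"],o["wrist_force"],o["moment"],o["time"])
```

```text
[0.50493763 0.22767467 0.08458609] [-0.20464074 -3.13392636 -0.00518817] 0.0222118170118772 [-8.34353355  2.37149429  7.16556632] [ 0.26623423  1.56400645 -0.02086926] 10.425
```

>>> {"fn": "jog_arm", "kwargs": {
  "rows": [
    {"dx": 0.1,"dy": 0,"dz": 0,"roll": 0},
    {"dx": 0.3,"dy": 0,"dz": 0,"roll": 0},
    {"dx": 0.6,"dy": 0,"dz": 0,"roll": 0},
    {"dx": 1.0,"dy": 0,"dz": 0,"roll": 0},
    {"dx": 1.5,"dy": 0,"dz": -0.02,"roll": 0},
    {"dx": 2.1,"dy": 0,"dz": -0.02,"roll": 0},
    {"dx": 2.7,"dy": 0,"dz": -0.02,"roll": 0},
    {"dx": 3.3,"dy": 0,"dz": -0.02,"roll": 0},
    {"dx": 3.9,"dy": 0,"dz": -0.02,"roll": 0},
    {"dx": 4.5,"dy": 0,"dz": -0.02,"roll": 0},
    {"dx": 5.1,"dy": 0,"dz": -0.02,"roll": 0},
    {"dx": 5.7,"dy": 0,"dz": -0.02,"roll": 0},
    {"dx": 6.3,"dy": 0,"dz": -0.02,"roll": 0},
    {"dx": 6.9,"dy": 0,"dz": -0.02,"roll": 0},
    {"dx": 7.5,"dy": 0,"dz": -0.02,"roll": 0},
    {"dx": 8.1,"dy": 0,"dz": -0.02,"roll": 0},
    {"dx": 8.6,"dy": 0,"dz": -0.02,"roll": 0},
    {"dx": 9.1,"dy": 0,"dz": -0.02,"roll": 0},
    {"dx": 9.5,"dy": 0,"dz": -0.02,"roll": 0},
    {"dx": 9.8,"dy": 0,"dz": -0.02,"roll": 0}
  ]
}}

```text
time: 12.92
tool_pos: [0.4075, 0.2405, 0.0849]
ee_rot: [-0.205, -3.134, -0.005]
wrist_force: [0.8, -0.4, -3.5]
grip_width: 0.0227
```

Run:
```python
from h import *
o=env.get_obs(); print(o["tool_pos"],o["ee_rot"],o["grip_width"],o["wrist_force"],o["moment"],o["time"])
c,im=shot("scene","s6"); c2,im2=shot("side","d6")
im=im[...,::-1]; im2=im2[...,::-1]
v=np.hstack([cv2.resize(im[230:350,220:360],(400,343)),cv2.resize(im2[170:290,230:370],(400,343))]); cv2.imwrite("pics/v6.png",v)
```

```text
[0.40754641 0.24045475 0.08488972] [-0.20460982 -3.13392893 -0.00523456] 0.02265604831251774 [ 0.81839569 -0.42617502 -3.49468519] [-0.06138395  0.01756335 -0.02780979] 12.925
```

View pics/v6.png

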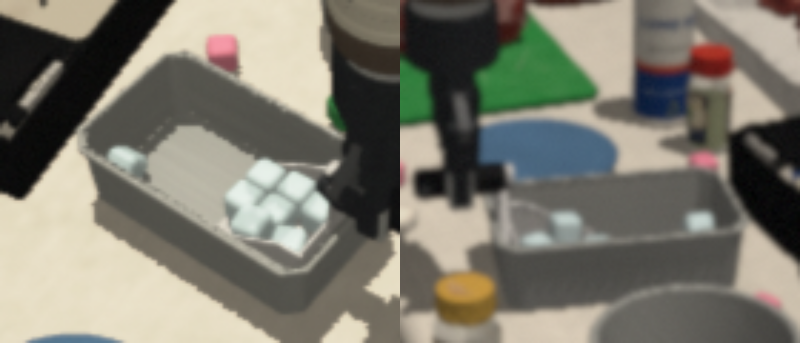

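>>> {"fn": "jog_arm", "kwargs": {
  "rows": [
    {"dx": 0.2,"dy": 0,"dz": 0,"roll": 0},
    {"dx": 0.4,"dy": 0,"dz": 0,"roll": 0},
    {"dx": 0.6,"dy": 0,"dz": 0,"roll": 0},
    {"dx": 0.8,"dy": 0,"dz": 0,"roll": 0},
    {"dx": 1.0,"dy": 0,"dz": 0,"roll": 0},
    {"dx": 1.2,"dy": 0,"dz": 0,"roll": 0},
    {"dx": 1.4,"dy": 0,"dz": 0,"roll": 0},
    {"dx": 1.4,"dy": 0,"dz": 0,"roll": 0}
  ]
}}

```text
time: 14.02
tool_pos: [0.4017, 0.2413, 0.0859]
ee_rot: [0.21, 3.118, 0.002]
wrist_force: [44.8, -8.4, -19.7]
grip_width: 0.0222
```

Run:
```python
from h import *
o=env.get_obs(); print(o["tool_pos"],o["ee_rot"],o["grip_width"],o["wrist_force"],o["moment"],o["time"])
```

```text
[0.40168614 0.24131526 0.08590639] [2.09868805e-01 3.11816635e+00 2.35479212e-03] 0.022238303818103183 [ 44.77501135  -8.44331692 -19.70288144] [-1.93202771 -9.38907674 -0.27355029] 14.025
```

>>> {"fn": "jog_arm", "kwargs": {
  "rows": [
    {"dx": 0.8,"dy": 0,"dz": 0,"roll": 0},
    {"dx": 0.8,"dy": 0,"dz": 0,"roll": 0},
    {"dx": 0.8,"dy": 0,"dz": 0,"roll": 0}
  ],
  "newtons": 50
}}

```text
time: 14.4
tool_pos: [0.401, 0.2416, 0.0874]
ee_rot: [0.215, 3.102, 0.001]
wrist_force: [37.9, -8.7, -13.6]
grip_width: 0.0224
```

Run:
```python
from h import *
o=env.get_obs(); print(o["tool_pos"],o["ee_rot"],o["grip_width"],o["wrist_force"],o["moment"],o["time"])
```

```text
[0.40096786 0.24164422 0.08735733] [2.14507613e-01 3.10175949e+00 6.00952398e-04] 0.022371988882921065 [ 37.93925963  -8.70604767 -13.5712987 ] [-1.87009728 -7.99496069 -0.20614613] 14.4
```

>>> {"fn": "jog_arm", "kwargs": {
  "rows": [
    {"dx": 0,"dy": 0,"dz": 0,"roll": 0},
    {"dx": -0.2,"dy": 0,"dz": 0,"roll": 0},
    {"dx": -0.4,"dy": 0,"dz": -0.2,"roll": 0},
    {"dx": -0.5,"dy": 0,"dz": -0.6,"roll": 0},
    {"dx": -0.5,"dy": 0,"dz": -1.2,"roll": 0},
    {"dx": -0.5,"dy": 0,"dz": -2,"roll": 0},
    {"dx": -0.5,"dy": 0,"dz": -3,"roll": 0},
    {"dx": -0.5,"dy": 0,"dz": -4,"roll": 0},
    {"dx": -0.5,"dy": 0,"dz": -5,"roll": 0},
    {"dx": -0.5,"dy": 0,"dz": -6.2,"roll": 0},
    {"dx": -0.5,"dy": 0,"dz": -7.5,"roll": 0},
    {"dx": -0.5,"dy": 0,"dz": -8.8,"roll": 0},
    {"dx": -0.5,"dy": 0,"dz": -10,"roll": 0},
    {"dx": -0.5,"dy": 0,"dz": -11,"roll": 0},
    {"dx": -0.5,"dy": 0,"dz": -11.8,"roll": 0},
    {"dx": -0.5,"dy": 0,"dz": -12.2,"roll": 0}
  ],
  "newtons": 115
}}

```text
time: 16.4
tool_pos: [0.402, 0.2412, 0.2099]
ee_rot: [0.215, 3.102, 0.001]
wrist_force: [-0.3, 1.2, -4.0]
grip_width: 0.0226
```

Run:
```python
from h import *
o=env.get_obs(); print(o["tool_pos"],o["ee_rot"],o["grip_width"],o["wrist_force"],o["moment"],o["time"])
M=R.from_rotvec(o["ee_rot"]).as_matrix(); print(M.round(3))
K=np.array([[335.258,0,321.146],[0,335.258,241.27],[0,0,1]])
c=(K,np.array([.5495,.07028,.37367]),R.from_rotvec([2.86235,-.000356,-.000351]).as_matrix())
for p in [(198,240),(367,240),(282,159),(282,322)]: print("pot",ray(c,p,.08).round(4))
c,im=shot("scene","s7"); c2,im2=shot("side","d7")
```

```text
[0.40203606 0.24122873 0.20989217] [2.14527014e-01 3.10157954e+00 7.85140491e-04] 0.02257052492736119 [-0.28228223  1.18781999 -3.99443788] [ 0.08506545  0.35040028 -0.01019399] 16.4
[[-0.99   0.138  0.033]
 [ 0.138  0.99  -0.002]
 [-0.032  0.003 -0.999]]
pot [ 0.4373 -0.0127  0.08  ]
pot [ 0.5912 -0.0127  0.08  ]
pot [0.5161 0.0589 0.08  ]
pot [ 0.5111 -0.0961  0.08  ]
```

>>> {"fn": "jog_arm", "kwargs": {
  "rows": [
    {"dx": -0.13,"dy": -0.15,"dz": 0,"roll": 0.8},
    {"dx": -0.54,"dy": -0.6,"dz": 0,"roll": 3.3},
    {"dx": -1.08,"dy": -1.2,"dz": 0,"roll": 6.6},
    {"dx": -1.75,"dy": -2.0,"dz": 0.1,"roll": 10.7},
    {"dx": -2.42,"dy": -2.8,"dz": 0.1,"roll": 14.8},
    {"dx": -3.2,"dy": -3.7,"dz": 0.1,"roll": 19.7},
    {"dx": -4.0,"dy": -4.6,"dz": 0.1,"roll": 24.6},
    {"dx": -4.8,"dy": -5.5,"dz": 0.1,"roll": 29.5},
    {"dx": -5.6,"dy": -6.5,"dz": 0.2,"roll": 34.4},
    {"dx": -6.5,"dy": -7.4,"dz": 0.2,"roll": 39.4},
    {"dx": -7.3,"dy": -8.3,"dz": 0.2,"roll": 44.3},
    {"dx": -8.1,"dy": -9.2,"dz": 0.2,"roll": 49.2},
    {"dx": -8.9,"dy": -10.2,"dz": 0.2,"roll": 54.1},
    {"dx": -9.7,"dy": -11.1,"dz": 0.3,"roll": 59},
    {"dx": -10.5,"dy": -12.0,"dz": 0.3,"roll": 64},
    {"dx": -11.3,"dy": -12.9,"dz": 0.3,"roll": 68.9},
    {"dx": -12.0,"dy": -13.7,"dz": 0.4,"roll": 73},
    {"dx": -12.6,"dy": -14.4,"dz": 0.4,"roll": 77},
    {"dx": -13.2,"dy": -15.0,"dz": 0.4,"roll": 80.4},
    {"dx": -13.45,"dy": -15.38,"dz": 0.4,"roll": 82}
  ]
}}

```text
time: 19.0
tool_pos: [0.5144, 0.0697, 0.2094]
ee_rot: [2.206, 2.203, 0.034]
wrist_force: [-0.1, -0.4, -3.6]
grip_width: 0.0221
```

Run:
```python
from h import *
o=env.get_obs(); print(o["tool_pos"],o["ee_rot"],o["grip_width"],o["wrist_force"],o["moment"],o["time"])
M=R.from_rotvec(o["ee_rot"]).as_matrix(); print(M.round(3))
c,im=shot("scene","s8"); c2,im2=shot("side","d8")
im=im[...,::-1]; im2=im2[...,::-1]
v=np.hstack([cv2.resize(im[130:270,290:450],(400,350)),cv2.resize(im2[210:350,260:420],(400,350))]); cv2.imwrite("pics/v8.png",v)
```

```text
[0.51441313 0.06973479 0.2094453 ] [2.2057434  2.20265576 0.03379977] 0.022138813422278983 [-0.09908864 -0.42668151 -3.56263614] [ 0.32970888  0.05725596 -0.06225949] 19.0
[[ 0.001  0.999  0.032]
 [ 1.    -0.001 -0.002]
 [-0.002  0.032 -0.999]]
```

View pics/v8.png

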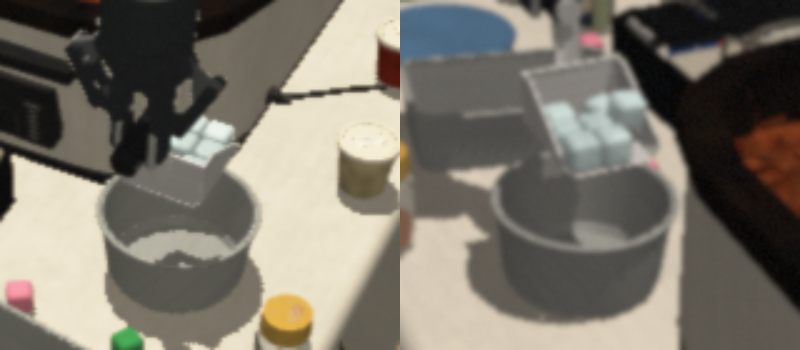

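>>> {"fn": "jog_arm", "kwargs": {
  "rows": [
    {"dx": 0,"dy": 0,"dz": 0.5,"roll": 0},
    {"dx": 0,"dy": 0,"dz": 1.5,"roll": 0},
    {"dx": 0,"dy": -0.1,"dz": 2.5,"roll": 0},
    {"dx": 0,"dy": -0.1,"dz": 3.5,"roll": 0},
    {"dx": 0,"dy": -0.1,"dz": 4.5,"roll": 0},
    {"dx": 0,"dy": -0.2,"dz": 5.5,"roll": 0},
    {"dx": 0,"dy": -0.2,"dz": 6.4,"roll": 0},
    {"dx": 0,"dy": -0.2,"dz": 7.0,"roll": 0},
    {"dx": 0,"dy": -0.2,"dz": 7.1,"roll": 0}
  ]
}}

```text
time: 20.23
tool_pos: [0.5144, 0.0697, 0.1381]
ee_rot: [2.204, 2.204, 0.033]
wrist_force: [0.3, 0.3, -3.2]
grip_width: 0.0226
```

>>> {"fn": "jog_arm", "kwargs": {
  "rows": [
    {"dx": 0,"dy": 0,"dz": 0,"roll": 0},
    {"dx": -0.3,"dy": 0,"dz": 0,"roll": 0},
    {"dx": -0.7,"dy": 0,"dz": 0,"roll": 0},
    {"dx": -1.1,"dy": 0,"dz": 0,"roll": 0},
    {"dx": -1.5,"dy": 0,"dz": 0,"roll": 0},
    {"dx": -1.9,"dy": 0,"dz": 0,"roll": 0},
    {"dx": -2.3,"dy": 0,"dz": 0,"roll": 0}
  ],
  "newtons": 22
}}

```text
time: 21.1
tool_pos: [0.5144, 0.0534, 0.1413]
ee_rot: [2.206, 2.217, 0.054]
wrist_force: [-13.7, 47.4, 22.9]
grip_width: 0.0222
```

>>> {"fn": "jog_arm", "kwargs": {
  "rows": [
    {"dx": 0.2,"dy": 0,"dz": 0,"roll": 0},
    {"dx": 0.5,"dy": 0,"dz": -0.2,"roll": 0},
    {"dx": 0.7,"dy": 0,"dz": -0.7,"roll": 0},
    {"dx": 0.8,"dy": 0,"dz": -1.4,"roll": 0},
    {"dx": 0.8,"dy": 0,"dz": -2.0,"roll": 0},
    {"dx": 0.8,"dy": 0,"dz": -2.5,"roll": 0},
    {"dx": 0.8,"dy": 0,"dz": -2.7,"roll": 0},
    {"dx": 0.8,"dy": 0,"dz": -2.7,"roll": 0}
  ],
  "newtons": 115
}}

```text
time: 22.1
tool_pos: [0.5135, 0.0609, 0.1684]
ee_rot: [2.206, 2.217, 0.054]
wrist_force: [-0.1, -0.2, -3.0]
grip_width: 0.0225
```

Run:
```python
from h import *
o=env.get_obs(); print(o["tool_pos"],o["grip_width"],o["wrist_force"],o["moment"],o["time"])
M=R.from_rotvec(o["ee_rot"]).as_matrix(); print(M.round(3))
c,im=shot("side","d9"); h=cv2.cvtColor(im,cv2.COLOR_RGB2HSV); m=cv2.inRange(h[230:330,290:380],(80,8,140),(110,80,255))
print(cv2.connectedComponentsWithStats(m)[2:])
# visible lip/bowl line: project expected level bowl lip corners
for s in(-1,1):
  for x in(.13,.04): print(proj(c,o["tool_pos"]+np.array([s*.041,-x,-.081])).round(0))
```

```text
[0.51347115 0.06091574 0.16841753] 0.022455219941067757 [-0.05700829 -0.22114992 -3.01777525] [0.24327556 0.04571588 0.00351371] 22.1
[[-0.005  0.999  0.034]
 [ 1.     0.005  0.015]
 [ 0.014  0.034 -0.999]]
(array([[   0,    0,   90,  100, 8784],
       [  46,   38,   18,   13,   61],
       [  56,   38,    1,    1,    1],
       [  63,   41,    1,    1,    1],
       [  30,   43,    1,    2,    2],
       [  65,   42,    2,    3,    3],
       [  33,   44,    4,    3,    7],
       [  46,   44,    1,    1,    1],
       [  53,   45,    1,    1,    1],
       [  45,   46,    1,    1,    1],
       [  49,   47,    1,    1,    1],
       [  32,   48,    2,    1,    2],
       [  39,   49,    2,    2,    2],
       [  34,   49,   23,   15,  118],
       [  45,   48,    4,    2,    4],
       [  37,   50,    1,    1,    1],
       [  58,   52,    2,    1,    2],
       [  58,   57,    2,    2,    2],
       [  61,   56,    1,    1,    1],
       [  56,   60,    2,    2,    2],
       [  59,   60,    2,    2,    2],
       [  44,   64,    1,    1,    1]], dtype=int32), array([[44.41894353, 49.4614071 ],
       [54.73770492, 43.36065574],
       [56.        , 38.        ],
       [63.        , 41.        ],
       [30.        , 43.5       ],
       [65.66666667, 43.        ],
       [35.        , 45.14285714],
       [46.        , 44.        ],
       [53.        , 45.        ],
       [45.        , 46.        ],
       [49.        , 47.        ],
       [32.5       , 48.        ],
       [39.5       , 49.5       ],
       [44.34745763, 55.70338983],
       [46.5       , 48.5       ],
       [37.        , 50.        ],
       [58.5       , 52.        ],
       [58.5       , 57.5       ],
       [61.        , 56.        ],
       [56.5       , 60.5       ],
       [59.5       , 60.5       ],
       [44.        , 64.        ]]))
[324. 301.]
[308. 279.]
[362. 293.]
[344. 272.]
```

>>> {"fn": "jog_arm", "kwargs": {
  "rows": [
    {"dx": 6.2,"dy": 0,"dz": 0,"roll": 0},
    {"dx": 9,"dy": 0,"dz": 0,"roll": 0},
    {"dx": 9,"dy": 0,"dz": 0,"roll": 0},
    {"dx": 9,"dy": 0,"dz": 0,"roll": 0}
  ]
}}

```text
time: 22.65
tool_pos: [0.5128, 0.1506, 0.1693]
ee_rot: [2.205, 2.217, 0.053]
wrist_force: [-0.1, -0.5, -3.0]
grip_width: 0.0225
```

Run:
```python
from h import *
o=env.get_obs(); print(o["tool_pos"],o["grip_width"],o["wrist_force"],o["moment"],o["time"])
c,im=shot("scene","s10"); c2,im2=shot("side","d10");cw,iw=shot("wrist","w10")
im=im[...,::-1]; im2=im2[...,::-1]
for n,i,(x0,x1,y0,y1) in(("scene pot",im,(325,398,190,255)),("side pot+bowl",im2,(260,380,215,335))):
    h=cv2.cvtColor(i[y0:y1,x0:x1],cv2.COLOR_BGR2HSV)
    m=cv2.inRange(h,(80,12,110),(110,90,255)); print(n,(m>0).sum(), [s.tolist() for s in cv2.connectedComponentsWithStats(m)[2][1:] if s[4]>15])
```

```text
[0.51283177 0.15056478 0.16933507] 0.022464728022650416 [-0.07814281 -0.54851756 -3.01216381] [ 0.1657839   0.06639269 -0.01377143] 22.65
scene pot 0 []
side pot+bowl 253 [[0, 3, 46, 18, 117], [62, 40, 12, 12, 41], [50, 49, 17, 10, 59]]
```

Run:
```python
from h import *
def show(n,x0,x1,y0,y1,st=2):
    i=cv2.imread(f"pics/{n}.png").astype(int); d=i[...,0]-i[...,2]; 
    print(n,"ref")
    for y in range(y0,y1,st): print(''.join('#' if i[y,x,1]>120 and d[y,x]>8 else ('+' if d[y,x]>8 else '.') for x in range(x0,x1,st)))
show("d8",290,380,235,340); show("d10",230,380,215,340)
```

```text
d8 ref
.............................................
.............................................
.............................................
.............................................
.............................................
.............................................
...............................#.............
.............................####............
.............................#...............
................#............................
.................#......##...................
.................##....#.##..................
.................#.#.........................
.................##.#....###.................
.................######...##.#...............
...................#.###.....................
...................###.......................
.............................................
.............................................
.............................................
.............................................
.............................................
.............................................
...................................
[... 5440 characters left out ...]
................
...........................................................................
...........................................................................
...........................................................................
...........................................................................
...........................................................................
...........................................................................
...........................................................................
...........................................................................
...........................................................................
```

>>> {"fn": "jog_arm", "kwargs": {
  "rows": [
    {"dx": -0.5,"dy": 0,"dz": 0,"roll": 0},
    {"dx": -1.5,"dy": 0,"dz": 0,"roll": 0},
    {"dx": -3,"dy": 0,"dz": 0,"roll": 0},
    {"dx": -4.5,"dy": 0,"dz": 0,"roll": 0},
    {"dx": -6,"dy": 0,"dz": 0,"roll": 0},
    {"dx": -7.2,"dy": 0,"dz": 0,"roll": 0},
    {"dx": -8.2,"dy": 0,"dz": 0,"roll": 0},
    {"dx": -8.8,"dy": 0,"dz": 0,"roll": 0},
    {"dx": -9,"dy": 0,"dz": 0,"roll": 0},
    {"dx": -9,"dy": 0,"dz": 0,"roll": 0},
    {"dx": -2.8,"dy": 0,"dz": 0,"roll": 0},
    {"dx": 0,"dy": 0,"dz": 0,"roll": 0},
    {"dx": 0,"dy": 0,"dz": 0,"roll": 0},
    {"dx": 0,"dy": 0,"dz": 0,"roll": 0}
  ]
}}

```text
time: 24.55
tool_pos: [0.5129, 0.15, 0.1695]
ee_rot: [2.206, 2.216, 0.053]
wrist_force: [0.4, -0.1, -3.1]
grip_width: 0.0224
```

Run:
```python
from h import *
o=env.get_obs(); print(o["tool_pos"],o["grip_width"],o["wrist_force"],o["moment"],o["time"])
c,im=shot("scene","s11"); c2,im2=shot("side","d11");cw,iw=shot("wrist","w11")
im=im[...,::-1]; im2=im2[...,::-1]; iw=iw[...,::-1]
v=np.vstack([np.hstack([cv2.resize(im[170:310,250:410],(400,350)),cv2.resize(im2[220:340,250:387],(400,350))]),
 np.hstack([cv2.resize(iw[0:480],(333,250)),cv2.resize(im[230:350,200:424],(467,250))])]); cv2.imwrite("pics/v11.png",v); print(v.shape)
```

```text
[0.51290448 0.15001435 0.16948896] 0.022393388996585998 [ 0.43209609 -0.10723822 -3.13531416] [0.18181678 0.07450317 0.00522921] 24.55
(600, 800, 3)
```

View pics/v11.png

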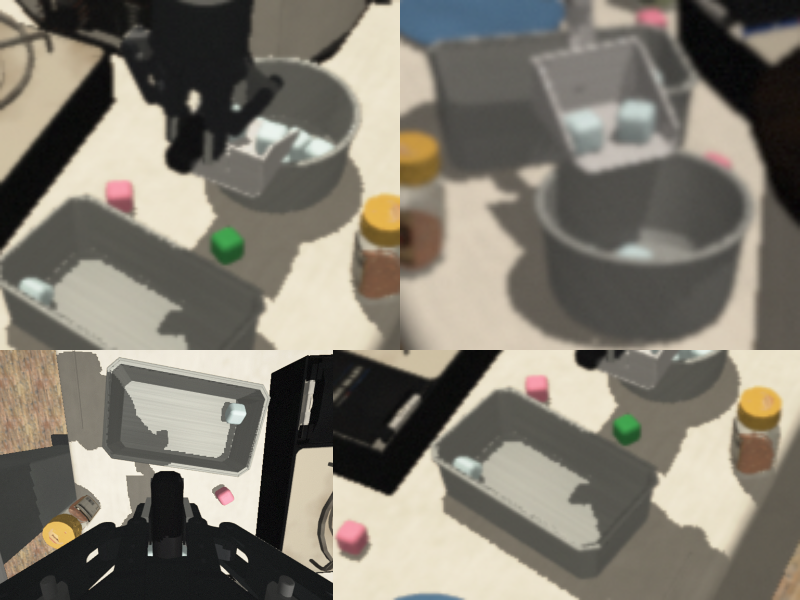

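>>> {"fn": "jog_arm", "kwargs": {
  "rows": [
    {"dx": 0.5,"dy": 0,"dz": 0,"roll": 0},
    {"dx": 1.2,"dy": 0,"dz": 0,"roll": 0},
    {"dx": 1.6,"dy": 0,"dz": 0,"roll": 0},
    {"dx": -3.5,"dy": 0,"dz": 0,"roll": 0},
    {"dx": 2,"dy": 0,"dz": 0,"roll": 0},
    {"dx": 2,"dy": 0,"dz": 0,"roll": 0},
    {"dx": -3.5,"dy": 0,"dz": 0,"roll": 0},
    {"dx": 2,"dy": 0,"dz": 0,"roll": 0},
    {"dx": 2,"dy": 0,"dz": 0,"roll": 0},
    {"dx": 0,"dy": 0,"dz": 0,"roll": 0},
    {"dx": 0,"dy": 0,"dz": 0,"roll": 0}
  ]
}}

```text
time: 26.08
tool_pos: [0.5128, 0.1481, 0.1697]
ee_rot: [2.208, 2.213, 0.053]
wrist_force: [-1.2, -0.7, -2.3]
grip_width: 0.0223
```

```bash
cat > ck.py <<'E'
from h import *
import sys
n=sys.argv[1]
o=env.get_obs(); print(o["tool_pos"],o["grip_width"],o["wrist_force"],o["moment"],o["time"])
M=R.from_rotvec(o["ee_rot"]).as_matrix(); print(M.round(3))
c,im=shot("side","d"+n)
def asc(f):
    i=cv2.imread(f"pics/{f}.png"); g=i[230:290:2,290:352:1].astype(int)
    for r in g: print(''.join('#' if p.min()>170 and p[0]>=p[2]-2 else('o' if p[0]>p[2]+2 and p.max()>130 else '.') for p in r))
if len(sys.argv)>2: asc(sys.argv[2]); print()
asc("d"+n)
T=o["tool_pos"]
for x in(.13,.04): print([proj(c,T+M@np.array([-x,s*.04,.081])).round(0).tolist() for s in(-1,1)])
E
python3 ck.py 12 d11
```

```text
[0.51284142 0.14809003 0.16965742] 0.022309260835204046 [-1.19481837 -0.70005005 -2.34356727] [ 0.17413655  0.03276553 -0.03223528] 26.075
[[-0.003  0.999  0.034]
 [ 1.     0.002  0.013]
 [ 0.013  0.034 -0.999]]
......o.......................................................
..............................................................
..............................................................
..............................................................
..............................................................
..............................................................
..............................................................
..............................................................
..............................................................
..............................................................
..............................................................
..............................................................
......................................ooo.....................
....................................##########o...............
......
[... 2258 characters left out ...]
....
..............................................................
..............................................................
..............................................................
..............................................................
..............................................................
..............................................................
..............................................................
..............................................................
..............................................................
..............................................................
[[310.0, 280.0], [345.0, 272.0]]
[[296.0, 259.0], [329.0, 252.0]]
```

>>> {"fn": "jog_arm", "kwargs": {
  "rows": [
    {"dx": 1,"dy": -0.1,"dz": -1,"roll": -3},
    {"dx": 2.5,"dy": -0.3,"dz": -2,"roll": -11},
    {"dx": 4.5,"dy": -0.6,"dz": -3,"roll": -20},
    {"dx": 6.5,"dy": -0.8,"dz": -3.1,"roll": -30},
    {"dx": 8.5,"dy": -1.1,"dz": -3.1,"roll": -40},
    {"dx": 10.5,"dy": -1.4,"dz": -3.1,"roll": -50},
    {"dx": 12.5,"dy": -1.6,"dz": -3.1,"roll": -60},
    {"dx": 14.5,"dy": -1.9,"dz": -3.1,"roll": -70},
    {"dx": 16.5,"dy": -2.1,"dz": -3.1,"roll": -80},
    {"dx": 18.5,"dy": -2.4,"dz": -3.1,"roll": -90},
    {"dx": 20.5,"dy": -2.6,"dz": -3.1,"roll": -100},
    {"dx": 22.5,"dy": -2.9,"dz": -3.1,"roll": -110},
    {"dx": 24,"dy": -3.1,"dz": -3.1,"roll": -120},
    {"dx": 24.9,"dy": -3.2,"dz": -3.1,"roll": -128},
    {"dx": 24.9,"dy": -3.2,"dz": -3.1,"roll": -133.8},
    {"dx": 24.9,"dy": -3.2,"dz": -3.1,"roll": -133.8}
  ]
}}

```text
time: 28.12
tool_pos: [0.4789, 0.3978, 0.2035]
ee_rot: [-1.164, 2.878, 0.0]
wrist_force: [0.2, -0.0, -2.7]
grip_width: 0.0223
```

Run:
```python
from h import *
o=env.get_obs(); print(o["tool_pos"],o["grip_width"],o["wrist_force"],o["moment"],o["time"],o["qpos"].round(2))
print(R.from_rotvec(o["ee_rot"]).as_matrix().round(3))
for n in("scene","side"):
    c,im=shot(n,n+"13"); i=im.astype(int)
    m=((i.min(2)>150)&(i[...,2]>=i[...,0]+4)).astype(np.uint8)
    _,_,s,ce=cv2.connectedComponentsWithStats(m)
    for a,b in zip(s[1:],ce[1:]):
        if a[4]>12 and a[1]>150: print(n,a.tolist(),ray(c,b,.02).round(3))
```

```text
[0.4788577  0.39776276 0.20349645] 0.02225419955231685 [ 0.19762243 -0.02416534 -2.70333617] [-0.11603124  0.16445588  0.02508876] 28.125 [ 0.7   0.22  0.27  1.59 -0.01 -0.07]
[[-0.718 -0.695  0.035]
 [-0.695  0.719  0.014]
 [-0.035 -0.014 -0.999]]
scene [346, 218, 10, 4, 13] [ 0.554 -0.046  0.02 ]
scene [354, 223, 6, 6, 15] [ 0.531 -0.033  0.02 ]
scene [373, 226, 5, 6, 15] [ 0.486 -0.046  0.02 ]
scene [355, 230, 10, 4, 32] [ 0.514 -0.018  0.02 ]
side [331, 244, 8, 6, 42] [0.632 0.25  0.02 ]
side [311, 297, 23, 11, 105] [0.503 0.022 0.02 ]
```

>>> {"fn": "jog_arm", "kwargs": {
  "rows": [
    {"dx": 0,"dy": 0,"dz": 2,"roll": 0},
    {"dx": 0.1,"dy": 0,"dz": 4,"roll": 0},
    {"dx": 0.2,"dy": 0,"dz": 6,"roll": 0},
    {"dx": 0.3,"dy": 0,"dz": 8,"roll": 0},
    {"dx": 0.4,"dy": 0,"dz": 9.5,"roll": 0},
    {"dx": 0.4,"dy": 0,"dz": 10.5,"roll": 0},
    {"dx": 0.4,"dy": 0,"dz": 11,"roll": 0},
    {"dx": 0.4,"dy": 0,"dz": 11.3,"roll": 0},
    {"dx": 0.4,"dy": 0,"dz": 11.5,"roll": 0},
    {"dx": 0.4,"dy": 0,"dz": 11.6,"roll": 0}
  ]
}}

```text
time: 29.48
tool_pos: [0.4803, 0.3963, 0.0876]
ee_rot: [-1.16, 2.879, 0.0]
wrist_force: [-0.8, -0.2, -2.6]
grip_width: 0.0223
```

Still hanging free; lower in small steps until it touches.

>>> {"fn": "jog_arm", "kwargs": {
  "rows": [
    {"dx": 0,"dy": 0,"dz": 0.08,"roll": 0},
    {"dx": 0,"dy": 0,"dz": 0.16,"roll": 0},
    {"dx": 0,"dy": 0,"dz": 0.2,"roll": 0}
  ]
}}

```text
time: 29.85
tool_pos: [0.4804, 0.3964, 0.0856]
ee_rot: [-1.159, 2.879, 0.0]
wrist_force: [-0.9, 0.0, -2.7]
grip_width: 0.0221
```

>>> {"fn": "jog_arm", "kwargs": {
  "rows": [
    {"dx": 0,"dy": 0,"dz": 0.1,"roll": 0},
    {"dx": 0,"dy": 0,"dz": 0.2,"roll": 0},
    {"dx": 0,"dy": 0,"dz": 0.3,"roll": 0}
  ]
}}

```text
time: 30.22
tool_pos: [0.4806, 0.3963, 0.0843]
ee_rot: [-1.159, 2.878, 0.001]
wrist_force: [-6.1, -6.7, 15.0]
grip_width: 0.022
```

>>> {"fn": "jog_arm", "kwargs": {
  "rows": [
    {"dx": 0,"dy": 0,"dz": -0.1,"roll": 0},
    {"dx": 0,"dy": 0,"dz": -0.1,"roll": 0},
    {"dx": 0,"dy": 0,"dz": -0.1,"roll": 0},
    {"dx": 0,"dy": 0,"dz": -0.1,"roll": 0},
    {"dx": 0,"dy": 0,"dz": -0.1,"roll": 0},
    {"dx": 0,"dy": 0,"dz": -0.1,"roll": 0}
  ],
  "jaw": 0.6,
  "newtons": 20
}}

```text
time: 30.98
tool_pos: [0.4805, 0.3963, 0.0852]
ee_rot: [-1.159, 2.878, 0.001]
wrist_force: [0.4, -0.1, 0.7]
grip_width: 0.0687
```

>>> {"fn": "jog_arm", "kwargs": {
  "rows": [
    {"dx": 0,"dy": 0,"dz": -1,"roll": 0},
    {"dx": 0,"dy": 0,"dz": -3,"roll": 0},
    {"dx": 0,"dy": 0,"dz": -6,"roll": 0},
    {"dx": 0,"dy": 0,"dz": -10,"roll": 0},
    {"dx": 0,"dy": 0,"dz": -15,"roll": 0},
    {"dx": 5,"dy": 0,"dz": -20,"roll": 0},
    {"dx": 10,"dy": 0,"dz": -22,"roll": 0},
    {"dx": 10,"dy": 0,"dz": -22,"roll": 0}
  ]
}}

```text
time: 31.98
tool_pos: [0.3992, 0.3223, 0.3065]
ee_rot: [-1.156, 2.872, 0.004]
wrist_force: [-0.3, 0.1, 0.3]
grip_width: 0.0685
```

Run:
```python
from h import *
o=env.get_obs(); print(o["tool_pos"],o["grip_width"],o["wrist_force"],o["time"])
for n in("scene","side"):
    c,im=shot(n,n+"14"); i=im.astype(int)
    m=((i.min(2)>150)&(i[...,2]>=i[...,0]+4)).astype(np.uint8)
    _,_,s,ce=cv2.connectedComponentsWithStats(m)
    for a,b in zip(s[1:],ce[1:]):
        if a[4]>12 and a[1]>150: print(n,a.tolist(),ray(c,b,.02).round(3))
a=cv2.imread("pics/scene0.png").astype(int); b=cv2.imread("pics/scene14.png").astype(int)
hsv=cv2.cvtColor(b.astype(np.uint8),cv2.COLOR_BGR2HSV); c=cam("scene")
g=cv2.inRange(hsv,(0,0,0),(180,255,60)); g[:330]=0;g[370:]=0;g[:,:255]=0;g[:,305:]=0
n,l,s,_=cv2.connectedComponentsWithStats(g);k=1+np.argmax(s[1:,4]);ys,xs=np.where(l==k)
r=cv2.minAreaRect(np.c_[xs,ys].astype(np.float32)); print("grip",r,ray(c,r[0],.106))
d=np.abs(a-b).max(2)
for nm,(x0,x1,y0,y1) in dict(scoop=(195,305,330,430),thermo=(322,376,325,402),jar=(390,418,245,292),cup=(422,452,175,212)).items(): print(nm,(d[y0:y1,x0:x1]>40).mean().round(3))
```

```text
[0.39917142 0.32229466 0.30646684] 0.06851673992154124 [-0.2710247   0.05499516  0.31604567] 31.975
scene [372, 226, 6, 5, 14] [ 0.487 -0.047  0.02 ]
scene [261, 284, 9, 4, 13] [0.627 0.235 0.02 ]
side [331, 244, 8, 6, 42] [0.632 0.25  0.02 ]
side [311, 298, 23, 10, 101] [0.503 0.022 0.02 ]
grip ((274.79412841796875, 347.17645263671875), (13.824529647827148, 42.6862678527832), 75.96376037597656) [0.48792652 0.40300723 0.106     ]
scoop 0.097
thermo 0.052
jar 0.196
cup 0.0
```

Run:
```python
from h import *
o=env.get_obs(); print(o["tool_pos"]); print(R.from_rotvec(o["ee_rot"]).as_matrix().round(3))
def cen(f,lo,hi,box):
    b=cv2.imread(f"pics/{f}.png"); h=cv2.cvtColor(b,cv2.COLOR_BGR2HSV); x0,x1,y0,y1=box
    m=cv2.inRange(h[y0:y1,x0:x1],lo,hi); ys,xs=np.where(m); return (xs.mean()+x0).round(1),(ys.mean()+y0).round(1),len(xs)
for f in("scene0","scene14"):
    print(f,"jar cap",cen(f,(15,100,80),(35,255,255),(388,420,243,275)),"dial",cen(f,(0,0,215),(180,50,255),(324,350,374,402)))
for f in("side0","side14"):
    print(f,"jar cap",cen(f,(15,100,80),(35,255,255),(235,275,260,290)),"dial",cen(f,(0,0,200),(180,60,255),(215,240,238,255)),
     "grip",cen(f,(0,0,0),(180,255,70),(252,280,192,226)))
c=cam("side"); print("exp grip px", proj(c,(.481,.399,.106)),proj(c,(.488,.403,.106)))
a=cv2.imread("pics/scene0.png");b=cv2.imread("pics/scene14.png")
for f in (a,b):
    h=cv2.cvtColor(f,cv2.COLOR_BGR2HSV); g=cv2.inRange(h,(0,0,0),(180,255,60)); g[:330]=0;g[370:]=0;g[:,:250]=0;g[:,310:]=0
    n,l,s,ce=cv2.connectedComponentsWithStats(g);k=1+np.argmax(s[1:,4]);print(s[k],ce[k])
```

```text
[0.40061833 0.32371705 0.30263951]
[[-0.72  -0.693  0.038]
 [-0.693  0.721  0.016]
 [-0.039 -0.014 -0.999]]
scene0 jar cap (np.float64(404.1), np.float64(258.0), 342) dial (np.float64(335.9), np.float64(385.6), 562)
scene14 jar cap (np.float64(404.1), np.float64(257.8), 356) dial (np.float64(334.2), np.float64(385.2), 478)
side0 jar cap (np.float64(252.9), np.float64(274.6), 299) dial (np.float64(228.3), np.float64(244.0), 285) grip (np.float64(261.2), np.float64(203.1), 190)
side14 jar cap (np.float64(253.0), np.float64(273.9), 331) dial (np.float64(229.0), np.float64(243.3), 243) grip (np.float64(262.7), np.float64(202.3), 196)
exp grip px [261.23726194 202.38119415] [263.34347969 201.4746243 ]
[258 336  42  23 564] [278.67907801 346.78014184]
[254 337  42  22 565] [274.48318584 347.16637168]
```

>>> {"fn": "jog_arm", "kwargs": {
  "rows": [
    {"dx": -4,"dy": 0,"dz": 2,"roll": 0},
    {"dx": -8,"dy": 0,"dz": 5,"roll": 0},
    {"dx": -10.8,"dy": 0,"dz": 8,"roll": 0},
    {"dx": -10.8,"dy": 0,"dz": 12,"roll": 0},
    {"dx": -10.8,"dy": 0,"dz": 16,"roll": 0},
    {"dx": -10.8,"dy": 0,"dz": 19,"roll": 0},
    {"dx": -10.8,"dy": 0,"dz": 21,"roll": 0},
    {"dx": -10.8,"dy": 0,"dz": 22,"roll": 0},
    {"dx": -10.8,"dy": 0,"dz": 22,"roll": 0}
  ]
}}

```text
time: 33.2
tool_pos: [0.4865, 0.402, 0.0858]
ee_rot: [-1.159, 2.878, 0.001]
wrist_force: [0.4, -0.6, 0.5]
grip_width: 0.0677
```

>>> {"fn": "jog_arm", "kwargs": {
  "rows": [
    {"dx": 0,"dy": 0,"dz": 0,"roll": 0},
    {"dx": 0,"dy": 0,"dz": 0,"roll": 0},
    {"dx": 0,"dy": 0,"dz": 0,"roll": 0},
    {"dx": 0,"dy": 0,"dz": 0,"roll": 0},
    {"dx": 0,"dy": 0,"dz": 0,"roll": 0},
    {"dx": 0,"dy": 0,"dz": -0.5,"roll": 0},
    {"dx": 0,"dy": 0,"dz": -1,"roll": 0},
    {"dx": 0,"dy": 0,"dz": -1,"roll": 0}
  ],
  "jaw": -1,
  "newtons": 60
}}

```text
time: 34.2
tool_pos: [0.4862, 0.4019, 0.0959]
ee_rot: [-1.159, 2.878, 0.001]
wrist_force: [-0.1, -0.2, -2.4]
grip_width: 0.023
```

>>> {"fn": "jog_arm", "kwargs": {
  "rows": [
    {"dx": 0.4,"dy": 0.2,"dz": 0,"roll": 0},
    {"dx": 0.8,"dy": 0.35,"dz": 0,"roll": 0},
    {"dx": 0.8,"dy": 0.35,"dz": 0.4,"roll": 0},
    {"dx": 0.8,"dy": 0.35,"dz": 0.8,"roll": 0},
    {"dx": 0.8,"dy": 0.35,"dz": 0.95,"roll": 0},
    {"dx": 0.8,"dy": 0.35,"dz": 1.0,"roll": 0}
  ]
}}

```text
time: 34.95
tool_pos: [0.4783, 0.3988, 0.0867]
ee_rot: [-1.158, 2.878, 0.001]
wrist_force: [-4.6, -5.0, 9.7]
grip_width: 0.0232
```

>>> {"fn": "jog_arm", "kwargs": {
  "rows": [
    {"dx": 0,"dy": 0,"dz": 0,"roll": 0},
    {"dx": 0,"dy": 0,"dz": 0,"roll": 0},
    {"dx": 0,"dy": 0,"dz": 0,"roll": 0},
    {"dx": 0,"dy": 0,"dz": 0,"roll": 0},
    {"dx": 0,"dy": 0,"dz": 0,"roll": 0},
    {"dx": 0,"dy": 0,"dz": 0,"roll": 0}
  ],
  "jaw": 0.6,
  "newtons": 20
}}

```text
time: 35.7
tool_pos: [0.4783, 0.3988, 0.0867]
ee_rot: [-1.159, 2.878, 0.001]
wrist_force: [-0.2, -0.2, 0.8]
grip_width: 0.0686
```

>>> {"fn": "jog_arm", "kwargs": {
  "rows": [
    {"dx": 0,"dy": 0,"dz": -1,"roll": 0},
    {"dx": 0,"dy": 0,"dz": -3,"roll": 0},
    {"dx": 0,"dy": 0,"dz": -6,"roll": 0},
    {"dx": 0,"dy": 0,"dz": -10,"roll": 0},
    {"dx": 0,"dy": 0,"dz": -15,"roll": 0},
    {"dx": 5,"dy": 0,"dz": -20,"roll": 0},
    {"dx": 10,"dy": 0,"dz": -22,"roll": 0},
    {"dx": 10,"dy": 0,"dz": -22,"roll": 0},
    {"dx": 10,"dy": 0,"dz": -22,"roll": 0},
    {"dx": 10,"dy": 0,"dz": -22,"roll": 0}
  ]
}}

```text
time: 36.95
tool_pos: [0.3986, 0.3266, 0.3017]
ee_rot: [-1.159, 2.879, 0.0]
wrist_force: [0.8, -0.2, -0.4]
grip_width: 0.0682
```

Run:
```python
from h import *
o=env.get_obs(); print(o["tool_pos"],o["wrist_force"],o["time"],np.abs(o["qvel"]).max())
for n in("scene","side"): 
    c,im=shot(n,n+"15"); i=im.astype(int)
    m=((i.min(2)>150)&(i[...,2]>=i[...,0]+4)).astype(np.uint8); _,_,s,ce=cv2.connectedComponentsWithStats(m)
    for a,b in zip(s[1:],ce[1:]):
        if a[4]>12 and a[1]>150: print(n,a.tolist(),ray(c,b,.02).round(3))
def grip(f):
    h=cv2.cvtColor(cv2.imread(f),cv2.COLOR_BGR2HSV); g=cv2.inRange(h,(0,0,0),(180,255,60)); g[:330]=0;g[370:]=0;g[:,:250]=0;g[:,310:]=0
    n,l,s,ce=cv2.connectedComponentsWithStats(g);k=1+np.argmax(s[1:,4]);return s[k].tolist(),ce[k].round(1)
c=cam("scene")
for f in("scene0","scene14","scene15"): s,p=grip(f"pics/{f}.png"); print(f,s,p,ray(c,p,.106).round(4))
a=cv2.imread("pics/scene0.png").astype(int);b=cv2.imread("pics/scene15.png").astype(int)
print("diff bowl area",(np.abs(a-b).max(2)[345:430,195:270]>40).mean())
```

```text
[0.39861166 0.32656814 0.301736  ] [ 0.76151812 -0.17326108 -0.40014432] 36.95 0.008973015155224837
scene [361, 230, 4, 4, 13] [ 0.509 -0.021  0.02 ]
scene [262, 282, 8, 7, 16] [0.628 0.233 0.02 ]
side [331, 244, 8, 6, 41] [0.632 0.25  0.02 ]
side [311, 298, 22, 10, 100] [0.502 0.023 0.02 ]
scene0 [258, 336, 42, 23, 564] [278.7 346.8] [0.4821 0.3991 0.106 ]
scene14 [254, 337, 42, 22, 565] [274.5 347.2] [0.4884 0.4033 0.106 ]
scene15 [259, 337, 43, 23, 571] [279.8 347.7] [0.4794 0.3997 0.106 ]
diff bowl area 0.05286274509803922
```

Run:
```python
from h import *
for n,box in(("scene",(290,460,170,300)),("side",(230,400,215,360))):
    a=cv2.imread(f"pics/{n}0.png").astype(int);b=cv2.imread(f"pics/{n}15.png").astype(int);x0,x1,y0,y1=box
    d=(np.abs(a-b).max(2)>30)[y0:y1,x0:x1]; print(n)
    for r in d[::3]: print(''.join('#' if v else '.' for v in r[::2]))
```

```text
scene
...............#############################.........................................
..............#############################..........................................
..............#############################..........................................
..............#############################..........................................
..............#############################..........................................
..............#######......########..#####...........................................
..............###########........#########...........................................
..............############################...........................................
..............############################...........................................
.............#...#########################...........................................
..............###......###################...........................................
..............###########################............................................
...............##########################.....................
[... 6208 characters left out ...]
............
.....................................................................................
.....................................................................................
.....................................................................................
.....................................................................................
.....................................................................................
.....................................................................................
.....................................................................................
.....................................................................................
```

>>> {"fn": "jog_arm", "kwargs": {
  "rows": [
    {"dx": 1,"dy": -2,"dz": -1,"roll": 9},
    {"dx": 2,"dy": -4,"dz": -2,"roll": 18},
    {"dx": 3,"dy": -6,"dz": -3,"roll": 27},
    {"dx": 4,"dy": -8,"dz": -3,"roll": 36},
    {"dx": 5.1,"dy": -9.9,"dz": -3,"roll": 44},
    {"dx": 5.1,"dy": -9.9,"dz": -3,"roll": 44},
    {"dx": 5.1,"dy": -9.9,"dz": -3,"roll": 44}
  ]
}}

```text
time: 37.92
tool_pos: [0.4295, 0.2199, 0.3307]
ee_rot: [0.0, 3.107, 0.021]
wrist_force: [-0.8, 0.9, 0.2]
grip_width: 0.0681
```

Run:
```python
from h import *
c,im=shot("wrist","w16"); b=im[...,::-1].astype(int)
z=np.load("w1c.npz"); c1=(z["K"],z["p"],z["M"]); a=cv2.imread("pics/w1.png")
# plane-homography of w1 worktop into new view, compare
src=np.float32([[100,150],[540,150],[540,340],[100,340]]); dst=np.float32([proj(c,ray(c1,p,0)) for p in src])
w=cv2.warpPerspective(a,cv2.getPerspectiveTransform(src,dst),(640,480)).astype(int)
print("pot rim px",[proj(c,(.514+.076*np.cos(t),-.018+.076*np.sin(t),.08)).round(0).tolist() for t in np.arange(0,6.3,1.571)])
print("pan px",[proj(c,(.541+x,.225+y,.065)).round(0).tolist() for x,y in((-.1,-.07),(-.1,.07),(.1,.06),(.1,-.08))])
i=b; ice=(i.min(2)>190)&(i[...,0]>=i[...,2]+3); d=(np.abs(w-b).max(2)>45)
for y in range(120,360,5): print(''.join('I' if ice[y:y+5,x:x+4].sum()>8 else('#' if d[y:y+5,x:x+4].sum()>9 else '.') for x in range(40,560,4)))
```

```text
pot rim px [[138.0, 320.0], [189.0, 267.0], [116.0, 207.0], [66.0, 267.0], [138.0, 320.0]]
pan px [[265.0, 206.0], [379.0, 206.0], [364.0, 345.0], [265.0, 346.0]]
..................................................................................................................................
.......................................................................#....#.....................#...............................
.......................................................................#.....................#....................................
.........................................................................#..#.....##........##...#................................
..........................................................................##........#####..#......................................
..................................................................................................................................
..................................................................................................................................
....................
[... 4650 characters left out ...]
....######..####...#######...................
........................##########.......##########.......#...............................#####..###....###.#######...............
......................##########.#........#########.......................................######..#......#...#####................
..........#......####...#######............#######.........................................#####..............##........####.#####
.....########.######....####..............########.........................................######........................####.####
..###########.#.............................................................................######..............................##
```

```bash
python3 -c "
from plant import env
print(env.close_job())"
```

```text
the job is handed in; nothing more can be done
None
```

I scooped seven of the eight ice cubes from the pan and emptied them into the pot. I then stood the empty scoop back on its blue plate and handed the job in at about 38 s.

**How it went**
- **Pouring:** tilting the scoop against the pot's inside wall did not work, because the grip did not give. I shook the ice out with quick backward jerks just above the rim. Five cubes fell first and two stuck; a short back-and-forth shake freed those.
- **Setting down:** the scoop had slipped about 7 mm along the grip, so the first placing was off centre. I gripped it again and moved it back. It now sits about 3 mm from where it started, and its grip looks the same size and shape as at the start.

**Last checks**
- The last look from the wrist camera shows ice only in the pot, plus one cube in the pan. The worktop around them matches the picture from before the ice was moved.
- The jar cap stayed within a pixel of its first position in both fixed cameras, and the cup area did not change. The thermometer dial read 1–2 pixels off. I put that down to shadow, since the wrist comparison shows no change there.
- The difference pictures from the two fixed cameras were muddled by arm shadows, so I relied on the wrist view.
- I had used all 12 picture views by then, so the final checks came from image masks and comparisons. I did not look at the finished scene directly, and I took the seven in the pot from the ice patches in the mask, where cubes partly run together.

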